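# Wipe the cedar puck clean, seat the nested lids, lift off the outer lid alone

### The arm

A 6-joint arm with a two-finger parallel gripper is mounted at the origin on the work surface. World frame = base frame: x ahead of the robot, y to its left, z up, the work surface at z = 0. Lengths are in mm, angles in degrees, forces in N, time in s.
With the tool pointing down it reaches from about 350 to 850 mm from the base axis. Payload 8.1 kg.
Tool frame: the origin (TCP) lies on the centre line of the jaws, within the pads' length; the fingertips stand 8 mm ahead of it and the grasp point (between the pads) lies 11 mm behind it; x points along the fingers, z is the direction in which the jaws open and shut, and the axes are right-handed (so a half turn about x gives the same grasp; the last joint's range is limited). The gripper opens to 85 mm and grips with 20 to 120 N. Pads are 22 mm wide; open, the fingers measure 114 mm over their backs; the gripper's body (76 mm by 85 mm) begins 54 mm behind the grasp point. The pads swing forward as they close: fully open they stand 13 mm farther back than shut.
Start: joints at [-74.164, 7.471, 85.268, -0, 87.261, -4.893], TCP at [212.395, -561.154, 239.292] pointing down, gripper open.
Joint ranges: [-169.43, 169.43], [-51.17, 129.36], [1.28, 143.12], [-76.62, 256.62], [0, 156.53], [-152.29, 152.29]. Speed limits (degrees/s): [136.94, 136.94, 159.86, 180, 180, 180].

### API

Orientations are given as [roll, pitch, yaw] about the fixed x, y, z axes, in that order (R = Rz(yaw) Ry(pitch) Rx(roll)).
In Python, from bench import r, vision, order gives the robot as it stands. The module is installed in compiled form; this text tells all that it offers.
- The arm moves only by the shell command python3 -m jog 'ROWS' [FORCE]. ROWS is JSON, a list of rows, each a list of 3 entries, a list of its own where there are three numbers: the shift along the world's x, y, z in m, then the turn, a rotation vector about the world's x, y, z in rad, then the opening, from -1 (shut) to 1 (fully open). A call has 1 to 5 rows; each row is the pose to reach, as a shift and turn from the pose commanded when the call began; what a row does not reach only later rows make up. A row lasts 1/12 s, in which the tool goes at most 41.7 mm and 7.16 degrees, less where a joint would pass 70% of its speed; a pose out of reach is approached as far as the arm can. A call with a gripper value outside its range is refused whole. The fingers move at their own pace and stop on an object; FORCE is the grip in N (left out, the last holds). Time passes only in rows, so rows that repeat a pose let the fingers close. It gives the time, the measured TCP pose, the force and the opening at its end, in the units of the state.
- r.sense(): the state, without advancing time (a new reading comes with each control period).
- vision.snapshot(name): name is "side" or "top"; returns the picture (400x640x3 uint8, red, green, blue); there is no depth.
- vision.camera_model(name): a dict with "fov_y" (degrees; the focal length in pixels is half the picture's height over the tangent of half this angle, whatever the lens; pixels are square), "cx", "cy" (the principal point, pixels), "world_to_cam" (4x4, takes a point from world to camera coordinates). Camera axes: x right, y down, z forward; pixel columns grow to the right and rows downward; lengths in mm; the calibration is good to about 2 mm. A picture is of the moment at which its call begins. camera_model takes no time and is no camera call.
- order.hand_in(): hands the job in, once; it reports no verdict.
The state is a dict: "time": time; "joint_pos": joint angles; "qd": joint speeds; "joint_efforts": joint torques, N m; "tool_pos": TCP position; "tcp_rot": TCP orientation; "ft_force": force on the tool from outside, world axes, zero at the start; "wrist_torque": the same for the moment, N m; "finger_gap": finger opening in mm.
Only numpy, scipy, OpenCV 4.12 (cv2) and the standard library are available. Lean on these libraries where they do the work, as an engineer would, in place of code of your own. Each camera call takes 0.05 s, during which the arm holds its last target.

### The job

Pick up the sanding block, wipe all the loose chips off the top of the round cedar puck with it (never touching them with the gripper), and set the block back on the shelf. Then carry the two nested lids together by the inner lid's knob, lower them fully home over the puck without dropping them, and lift the outer lid off alone by its collar, leaving the inner lid seated and undisturbed. Finish while holding the outer lid in the air, its rim clear above the top of the knob, and leave the other things where they are.

Things in the scene. Friction and masses are not known exactly. Their poses are not given: they have to be found in the camera images.
- puck: Round cedar puck, fixed upright on the shelf: diameter 96, height 50, flat top of diameter 86 with the upper edge chamfered (5 wide, 6 high). Origin: centre of its underside, on the shelf; z up.
- chip0: Loose cedar chip 26 x 18 x 8 (x, y, z), 10 g, lying flat on the puck's top at the start. Origin: centre of its underside.
- chip1: Loose cedar chip like chip0.
- chip2: Loose cedar chip like chip0.
- block: Loose wooden sanding block, thin grey sole, 100 long (x) x 30 thick (y) x 50 high (z), about 120 g, standing on the shelf to one side (left or right) of the puck; the lids are on the other side. Grip it across its 30 thickness; its length spans the whole puck. Origin: centre of its underside.
- inner_lid: Inner lid, stainless cap 110 across, about 180 g, under the outer lid, which rests on it: lifting its knob lifts both. Plate underside 8, top 12 above the origin; skirt 8 deep, 104 inside, loose over the puck. Dark wooden knob: axial post, diameter 18, up to 74 above the origin. Origin: centre of the skirt's lower rim. Seated, it is 42 above the puck's origin.
- outer_lid: Outer lid, stainless cap 124 across, about 180 g, resting on the inner lid's plate. Skirt 11 deep, 118 inside; plate top 15 above the origin, with a central hole of 41 for the knob. Its handle is an upright tube collar round the hole, 48 outside, 41 inside, 15 to 39 above the origin. Origin: centre of the skirt's lower rim; nested, 1 above the inner lid's origin.
- ring_dish: White ceramic ring dish, a bowl 90 across and 28 high, bystander. Origin: centre of its underside.
- shoe_horn: Flat stainless shoe horn 189 long, 42 wide, 4 thick, along its x, bystander. Origin: its middle on the shelf.
- hair_pick: Black plastic hair pick 143 long, 50 wide, 8 thick, along its x, bystander. Origin: its middle on the shelf.
Not all that is in view belongs to the job. Leave any black look-alike of the outer_lid alone.

How it is judged (in metres and radians):
On the way, in this order (a step that is already met when the one before it is completed fails the run):
1. the sanding block is gripped and lifted off the shelf (contact force between the fingers and block above 1 N and height (world z) of block above 0.02 m), for 0.2 s.
2. all three chips are off the puck while the block is still in the gripper (contact force between the fingers and block above 1 N and height (world z) of each of chip0, chip1, chip2 below 0.032 m), for 0.2 s.
3. both lids, still nested, sit home on the puck (horizontal distance between inner_lid and puck below 0.007 m and height (world z) of inner_lid between 0.04 and 0.0445 m and z of outer_lid in the frame of inner_lid below 0.005 m and horizontal distance between outer_lid and inner_lid below 0.008 m), for 0.2 s.
At the end, for the whole second after the job is handed in: Gripper holds the outer lid still and fairly level, rim 2 mm or more above the knob, off the inner lid; inner lid untouched and home on the puck (7 mm of its axis, height 2.5 mm, tilt 0.05 rad); chips off the puck; block released at rest on the shelf (z of outer_lid in the frame of inner_lid above 0.076 m and contact force between the fingers and outer_lid above 1 N and contact force between each of outer_lid, the fingers and inner_lid below 0.1 N and angle between outer_lid's own z axis and vertical below 0.35 rad and linear speed of outer_lid below 0.03 m/s and horizontal distance between inner_lid and puck below 0.007 m and height (world z) of inner_lid between 0.04 and 0.0445 m and angle between inner_lid's own z axis and vertical below 0.05 rad and height (world z) of each of chip0, chip1, chip2 below 0.032 m and height (world z) of block below 0.035 m and linear speed of block below 0.02 m/s and contact force between the fingers and block below 0.1 N); the arm keeps its last pose, push and grip.
It fails at once if the gripper touches a chip (contact force between the fingers and chip0 above 0.5 N or contact force between the fingers and chip1 above 0.5 N or contact force between the fingers and chip2 above 0.5 N).
It fails at once if the outer lid comes apart from the inner lid while the inner lid is not seated on the puck ((z of outer_lid in the frame of inner_lid above 0.013 m or horizontal distance between outer_lid and inner_lid above 0.02 m) and (horizontal distance between inner_lid and puck above 0.008 m or height (world z) of inner_lid above 0.046 m or angle between inner_lid's own z axis and vertical above 0.08 rad)).
It fails at once if the lids are let go in the air (height (world z) of inner_lid above 0.053 m and contact force between the fingers and inner_lid below 0.01 N).
It fails at once if a bystander is shifted by more than 30 mm (distance of any of ring_dish, shoe_horn, hair_pick from where it was at the start of the episode above 0.03 m).
It also fails if it takes over 67 s, if anything falls off the work surface, if the arm or the gripper's body presses on something with over 40 N, if the wrist force passes 120 N, or if a joint passes its speed limit or range.

## Working session

There is one attempt and no reset: what is moved stays moved. The work goes in short steps, Python scripts to look and compute and a shell command to move; the robot and the scene stay as the last step left them, time stands still between calls to the robot, and variables do not carry over. Pictures are saved under pics/ and viewed, and the job is handed in when it is done.

```bash
mkdir -p pics; python3 - <<'E'
from bench import r,vision
import cv2,numpy as np
for n in("side","top"):
    im=vision.snapshot(n); cv2.imwrite(f"pics/{n}0.png",im[:,:,::-1]); np.save(f"pics/{n}0.npy",im)
    m=vision.camera_model(n); print(n,{k:(np.round(v,4).tolist() if hasattr(v,'shape') else v) for k,v in m.items()})
print(r.sense())
E
```

```text
side {'fov_y': 49.369586409880995, 'cx': 319.37944344712923, 'cy': 207.17261353799606, 'world_to_cam': [[-0.9471, -0.3206, -0.0181, 541.6506], [-0.2182, 0.6839, -0.6962, 149.537], [0.2356, -0.6554, -0.7176, 1200.4908], [0.0, 0.0, 0.0, 1.0]]}
top {'fov_y': 42.59506318694257, 'cx': 324.2904020808988, 'cy': 201.17573274784849, 'world_to_cam': [[-0.0059, -1.0, 0.0001, 16.0499], [-0.9853, 0.0058, -0.1709, 567.0349], [0.1709, -0.0011, -0.9853, 1280.1574], [0.0, 0.0, 0.0, 1.0]]}
{'time': 0.1, 'joint_pos': array([-7.41635839e+01,  7.51169449e+00,  8.53235383e+01,  1.21326735e-03,
        8.72613339e+01, -4.89350852e+00]), 'qd': array([ 0.01719301, -0.01289226, -0.13573183,  0.02441641, -0.05796087,
       -0.01126116]), 'joint_efforts': array([ 1.83583914e-03, -5.70950282e+01, -5.01942015e+01, -1.17331078e-04,
        8.23459384e-03,  5.34735818e-05]), 'tool_pos': array([ 212.26933897, -560.6803785 ,  238.33501556]), 'tcp_rot': array([174.38754366,  89.90342573, 105.11740929]), 'ft_force': array([-0.31219084, -0.04570024, -0.17052768]), 'wrist_torque': array([0.00133174, 0.0055905 , 0.00539326]), 'finger_gap': 85.3576092531012}
```

View pics/side0.png

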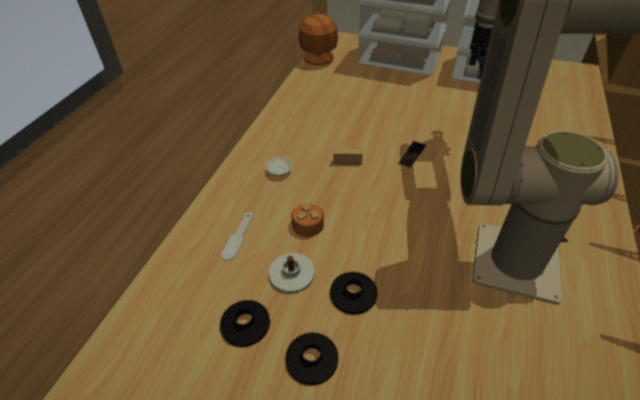

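View pics/top0.png

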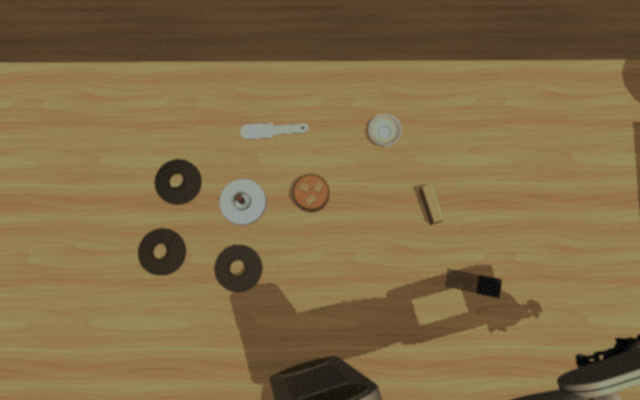

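```bash
cat > h.py <<'E'
import numpy as np,cv2
from bench import r,vision
def cam(n):
    m=vision.camera_model(n); f=200/np.tan(np.radians(m['fov_y'])/2); return f,m['cx'],m['cy'],np.array(m['world_to_cam'])
def ray(n,u,v):
    f,cx,cy,T=cam(n); R=T[:3,:3]; return -R.T@T[:3,3], R.T@np.array([(u-cx)/f,(v-cy)/f,1])
def plane(n,u,v,z):
    o,d=ray(n,u,v); return (o+d*(z-o[2])/d[2])[:2]
def proj(n,p):
    f,cx,cy,T=cam(n); q=T[:3,:3]@np.array(p,float)+T[:3,3]; return np.array([cx+f*q[0]/q[2],cy+f*q[1]/q[2]])
def tri(a,b):
    (o1,d1),(o2,d2)=ray("top",*a),ray("side",*b); A=np.stack([d1,-d2],1); s=np.linalg.lstsq(A,o2-o1,rcond=None)[0]
    p,q=o1+s[0]*d1,o2+s[1]*d2; return (p+q)/2,np.linalg.norm(p-q)
def snap(n,tag,box=None,k=1):
    im=vision.snapshot(n); np.save(f"pics/{n}{tag}.npy",im)
    c=im if box is None else im[box[1]:box[3],box[0]:box[2]]
    cv2.imwrite(f"pics/{n}{tag}.png",cv2.resize(c,None,fx=k,fy=k,interpolation=cv2.INTER_CUBIC)[:,:,::-1]); return im
E
python3 - <<'E'
import numpy as np,cv2
a=np.load('pics/top0.npy')[150:260,200:460]; b=np.load('pics/side0.npy')[140:300,220:440]
A=cv2.resize(a,None,fx=3,fy=3,interpolation=cv2.INTER_CUBIC);B=cv2.resize(b,None,fx=3,fy=3,interpolation=cv2.INTER_CUBIC)
cv2.imwrite('pics/c1.png',A[:,:,::-1]);cv2.imwrite('pics/c2.png',B[:,:,::-1])
E
```

```text
(no output)
```

View pics/c1.png

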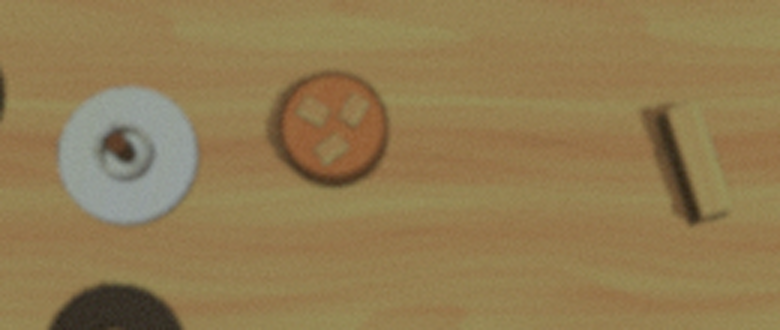

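View pics/c2.png

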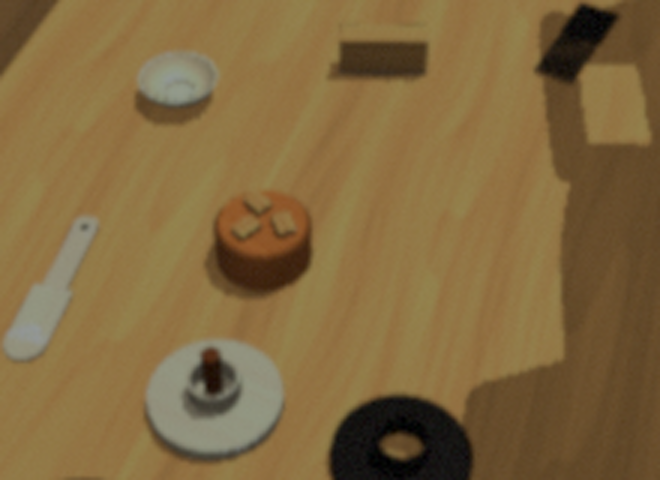

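```bash
python3 - <<'E'
from h import *
def comps(n,mask,amin,roi):
    x0,y0,x1,y1=roi; m=np.zeros_like(mask);m[y0:y1,x0:x1]=mask[y0:y1,x0:x1]
    k,l,s,c=cv2.connectedComponentsWithStats(m.astype(np.uint8)); return [(s[i],(l==i)) for i in range(1,k) if s[i,4]>=amin]
for n,rp,rl in(("top",(285,165,335,220),(212,170,272,232)),("side",(285,200,330,240),(262,248,320,297))):
    im=cv2.GaussianBlur(np.load(f'pics/{n}0.npy'),(3,3),0); hsv=cv2.cvtColor(im,cv2.COLOR_RGB2HSV).astype(int)
    H,S,V=hsv[...,0],hsv[...,1],hsv[...,2]
    print(n,'puckpix',hsv[192 if n=="top" else 228,300 if n=="top" else 308],'table',hsv[235,330],'lid',hsv[190,232] if n=="top" else hsv[283,275])
    pm=(im[...,0].astype(int)-im[...,2]>75)&(H<14)
    for nm,mk,roi in(("puck",(H<=12)&(S>130),rp),("lid",(S<75)&(V>60),rl)):
        for s,m in comps(n,mk,100,roi):
            cs,_=cv2.findContours(m.astype(np.uint8),0,1); c=max(cs,key=cv2.contourArea)
            e=cv2.fitEllipse(cv2.convexHull(c)); print(nm,s.tolist(),np.round(e[0],2),np.round(e[1],2),round(e[2],1))
            for z in((0,50,44,25) if nm=="puck" else (16,10)): print('  z',z,plane(n,*e[0],z).round(1))
# block top corners
for u,v in((668,103),(697,100),(730,212),(698,218)): print('block',plane("top",200+u/3,150+v/3,50).round(1))
for u,v in((339,24),(428,26)): print('block side top edge',plane("side",220+u/3,140+v/3,50).round(1))
for u,v in((339,40),(428,42)): print('  near top edge',plane("side",220+u/3,140+v/3,50).round(1))
# chips
print('chips',[plane("top",200+u/3,150+v/3,58).round(1).tolist() for u,v in((313,110),(355,110),(332,149))])
print('knobtop',tri((200+117/3,150+137/3),(220+210/3,140+353/3)), plane("top",200+117/3,150+137/3,74))
print('dish',plane("top",384,130,20),'horn',plane("top",275,130,2),'pick',plane("top",475,283,4))
E
```

```text
top puckpix [ 13 155 148] table [ 19 122 149] lid [ 57  15 157]
lid [219, 178, 47, 47, 1708] [242.2  201.41] [46.6  47.59] 69.6
  z 16 [573.5 230.6]
  z 10 [574.5 231.6]
side puckpix [ 13 195  68] table [ 20 130 147] lid [ 30  36 143]
lid [269, 253, 45, 40, 1305] [291.15 272.4 ] [38.94 45.44] 81.0
  z 16 [571.7 236.2]
  z 10 [573.7 232.3]
block [ 609.9 -243.6]
block [ 612.4 -268.9]
block [ 514.3 -293.1]
block [ 509.2 -265.4]
block side top edge [ 612.5 -267.5]
block side top edge [ 515.2 -294.1]
  near top edge [ 603.8 -240. ]
  near top edge [ 507.9 -266.4]
chips [[603.9, 64.1], [603.7, 27.9], [569.7, 47.8]]
knobtop (array([576.25116526, 229.6318359 ,  71.51961512]), np.float64(4.937714411627595)) [578.26136757 229.73756944]
dish [ 767.13080472 -150.45735758] horn [774.63677839 146.98851559] pick [ 356.08280095 -378.96144857]
```

```bash
python3 - <<'E'
from h import *
for n,rp in(("top",(285,165,335,220)),("side",(285,200,330,240))):
    im=cv2.GaussianBlur(np.load(f'pics/{n}0.npy'),(3,3),0); hsv=cv2.cvtColor(im,cv2.COLOR_RGB2HSV).astype(int)
    H,S,V=hsv[...,0],hsv[...,1],hsv[...,2]
    vmin=100
    m=np.zeros(H.shape,np.uint8); x0,y0,x1,y1=rp; m[y0:y1,x0:x1]=((S>143)&(H<=16)&(V>vmin))[y0:y1,x0:x1]
    k,l,s,c=cv2.connectedComponentsWithStats(m); i=1+s[1:,4].argmax(); mm=(l==i).astype(np.uint8)
    cs,_=cv2.findContours(mm,0,1); c=max(cs,key=cv2.contourArea); e=cv2.fitEllipse(cv2.convexHull(c)); print(n,s[i],e)
    for z in(50,47,44): print(plane(n,*e[0],z).round(1))
    cv2.imwrite(f'pics/m{n}.png',cv2.resize(np.vstack([mm[y0:y1,x0:x1,None].repeat(3,2)*255,im[y0:y1,x0:x1,::-1]]),None,fx=5,fy=5))
E
```

```text
top [293 175  36  34 657] ((310.611572265625, 191.60621643066406), (33.73904800415039, 34.98348617553711), 106.01094818115234)
[592.3  48.1]
[592.9  48.2]
[593.5  48.2]
side [291 204  34  22 454] ((307.9615783691406, 214.39439392089844), (22.159809112548828, 33.94121170043945), 89.44915771484375)
[588.9  50.9]
[590.   48.3]
[591.   45.7]
```

View pics/mtop.png

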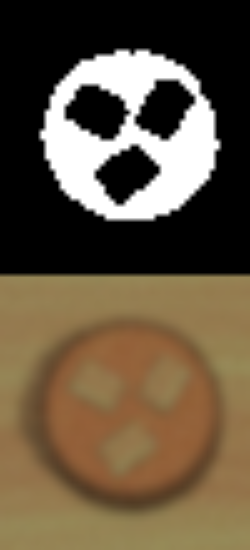

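View pics/mside.png

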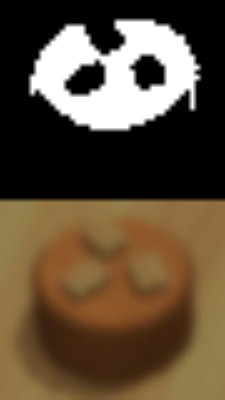

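```bash
cat >> h.py <<'E'
from scipy.spatial.transform import Rotation as Ro
def st():
    s=r.sense(); R=Ro.from_euler('xyz',s['tcp_rot'],degrees=True).as_matrix()
    print('t',round(s['time'],2),'p',s['tool_pos'].round(1),'x',R[:,0].round(3),'z',R[:,2].round(3),'zyaw',round(float(np.degrees(np.arctan2(R[1,2],R[0,2]))),2),'F',s['ft_force'].round(1),'gap',round(s['finger_gap'],1),'q',s['joint_pos'].round(1)); return s,R
E
python3 -c "
from h import *
st()"
```

```text
t 0.1 p [ 212.3 -560.7  238.3] x [-0.     0.002 -1.   ] z [ 0.354 -0.935 -0.002] zyaw -69.27 F [-0.3 -0.  -0.2] gap 85.4 q [-74.2   7.5  85.3   0.   87.3  -4.9]
```

```bash
python3 -m jog '[[[0.032,0.026,-0.008],[0,0,-0.0117],1],[[0.064,0.053,-0.016],[0,0,-0.0234],1],[[0.096,0.080,-0.024],[0,0,-0.0351],1],[[0.128,0.107,-0.032],[0,0,-0.047],1],[[0.160,0.134,-0.040],[0,0,-0.0585],1]]'
python3 -m jog '[[[0.032,0.026,-0.008],[0,0,-0.0117],1],[[0.064,0.053,-0.016],[0,0,-0.0234],1],[[0.096,0.080,-0.024],[0,0,-0.0351],1],[[0.128,0.107,-0.032],[0,0,-0.047],1],[[0.160,0.134,-0.040],[0,0,-0.0585],1]]'; python3 -c "
from h import *
st()"
```

```text
time: 0.52
tool_pos: [370.1, -428.2, 199.3]
tcp_rot: [-166.4, 90.0, 120.9]
ft_force: [0.1, -0.2, 0.7]
finger_gap: 85.3
time: 0.93
tool_pos: [527.2, -296.7, 160.1]
tcp_rot: [-133.6, 90.0, 150.4]
ft_force: [0.1, 0.7, -0.7]
finger_gap: 85.2
t 0.93 p [ 527.2 -296.7  160.1] x [-0.  0. -1.] z [ 0.242 -0.97  -0.   ] zyaw -76.01 F [ 0.1  0.7 -0.7] gap 85.2 q [-34.2  11.   89.7  -0.   79.3  41.8]
```

```bash
python3 -m jog '[[[0.0286,0.0257,-0.035],[0,0,0],1],[[0.0286,0.0257,-0.070],[0,0,0],1],[[0.0286,0.0257,-0.070],[0,0,0],1],[[0.0286,0.0257,-0.070],[0,0,0],1]]'; python3 - <<'E'
from h import *
st(); snap("top","1",(340,150,500,270),4); snap("side","1",(280,90,440,210),4)
E
```

```text
time: 1.27
tool_pos: [552.3, -270.7, 87.2]
tcp_rot: [-132.9, 89.5, 151.2]
ft_force: [-0.8, 0.3, 0.5]
finger_gap: 85.4
t 1.27 p [ 552.3 -270.7   87.2] x [-0.007  0.004 -1.   ] z [ 0.244 -0.97  -0.005] zyaw -75.88 F [-0.8  0.3  0.5] gap 85.4 q [-30.9  16.9  90.8  -0.   72.7  45. ]
```

View pics/side1.png

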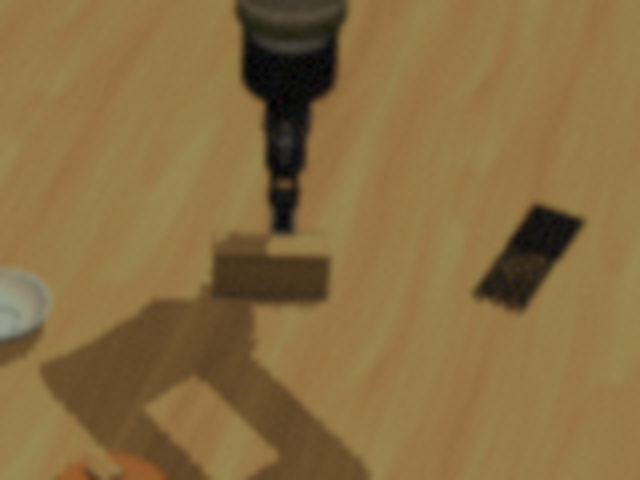

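View pics/top1.png

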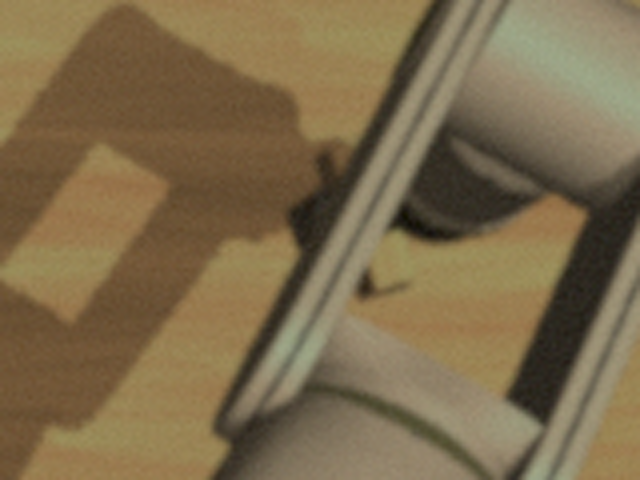

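```bash
python3 -m jog '[[[0,0,0],[0,0,0],1],[[0,0,0],[0,0,0],1]]'; python3 -c "
from h import *
st()"
```

```text
time: 1.53
tool_pos: [555.6, -274.6, 93.8]
tcp_rot: [43.3, 89.8, -32.7]
ft_force: [-0.6, -0.2, -0.2]
finger_gap: 85.6
t 1.53 p [ 555.6 -274.6   93.8] x [ 0.004 -0.002 -1.   ] z [ 0.241 -0.971  0.003] zyaw -76.06 F [-0.6 -0.2 -0.2] gap 85.6 q [-31.   16.6  90.5  -0.   72.7  45. ]
```

```bash
python3 -m jog '[[[0,0,0],[0,0,0],1],[[0,0,0],[0,0,0],1]]'; python3 -c "
from h import *
st()"
```

```text
time: 1.7
tool_pos: [555.1, -273.7, 92.4]
tcp_rot: [45.2, 89.9, -30.8]
ft_force: [0.2, -0.0, -0.1]
finger_gap: 85.3
t 1.7 p [ 555.1 -273.7   92.4] x [ 0.002 -0.001 -1.   ] z [ 0.241 -0.97   0.002] zyaw -76.03 F [ 0.2 -0.  -0.1] gap 85.3 q [-31.   16.6  90.6   0.   72.7  45. ]
```

```bash
python3 -m jog '[[[0.006,0.006,0],[0,0,0],1],[[0.006,0.006,-0.02],[0,0,0],1],[[0.006,0.006,-0.042],[0,0,0],1],[[0.006,0.006,-0.0634],[0,0,0],1],[[0.006,0.006,-0.0634],[0,0,0],1]]' 60;  python3 -m jog '[[[0,0,0],[0,0,0],1],[[0,0,0],[0,0,0],1]]'; python3 -c "
from h import *
st();snap('side','2',(280,90,440,210),4)"
```

```text
time: 2.12
tool_pos: [557.9, -264.5, 22.6]
tcp_rot: [-135.5, 89.6, 148.6]
ft_force: [-0.1, 1.0, -0.6]
finger_gap: 85.5
time: 2.28
tool_pos: [561.5, -266.9, 28.7]
tcp_rot: [50.1, 89.9, -25.9]
ft_force: [0.1, -0.4, 0.4]
finger_gap: 85.2
t 2.28 p [ 561.5 -266.9   28.7] x [ 0.001 -0.    -1.   ] z [ 0.243 -0.97   0.001] zyaw -75.97 F [ 0.1 -0.4  0.4] gap 85.2 q [-30.1  21.5  91.8   0.   66.6  45.8]
```

View pics/side2.png

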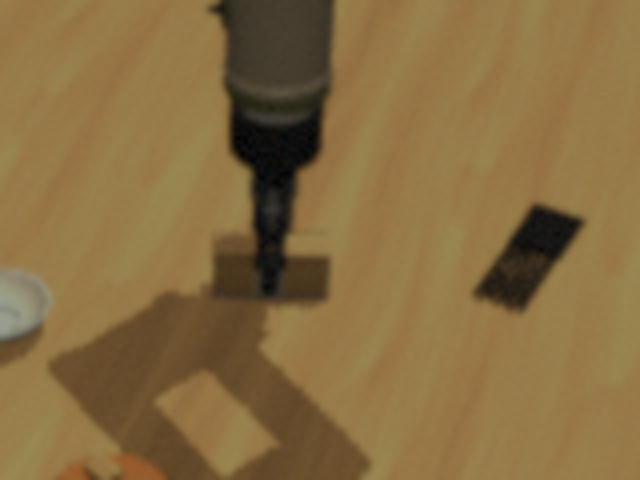

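The gripper straddles the block at its middle (side image, about 347,155). Closing.

```bash
for i in 1 2; do python3 -m jog '[[[0,0,0],[0,0,0],-1],[[0,0,0],[0,0,0],-1],[[0,0,0],[0,0,0],-1],[[0,0,0],[0,0,0],-1],[[0,0,0],[0,0,0],-1]]' 60; done; python3 -c "
from h import *
st()"
```

```text
time: 2.75
tool_pos: [561.3, -267.1, 28.4]
tcp_rot: [41.1, 89.9, -34.8]
ft_force: [1.9, -1.7, -0.7]
finger_gap: 29.0
time: 3.17
tool_pos: [561.3, -267.1, 28.2]
tcp_rot: [44.2, 89.9, -31.7]
ft_force: [-0.8, 0.4, 6.1]
finger_gap: 29.0
t 3.17 p [ 561.3 -267.1   28.2] x [ 0.001 -0.001 -1.   ] z [ 0.242 -0.97   0.001] zyaw -75.97 F [-0.8  0.4  6.1] gap 29.0 q [-30.2  21.6  91.9  -0.   66.5  45.8]
```

```bash
python3 -m jog '[[[0,0,0.02],[0,0,0],-1],[[0,0,0.05],[0,0,0],-1],[[0,0,0.085],[0,0,0],-1],[[0,0.02,0.085],[0,0,-0.05],-1],[[0.005,0.05,0.085],[0,0,-0.10],-1]]'; python3 -m jog '[[[0.006,0.035,0],[0,0,-0.04],-1],[[0.012,0.07,0],[0,0,-0.08],-1],[[0.018,0.105,0],[0,0,-0.12],-1],[[0.022,0.14,0],[0,0,-0.144],-1],[[0.025,0.165,0],[0,0,-0.144],-1]]';python3 -m jog '[[[0,0,0],[0,0,0],-1],[[0,0,0],[0,0,0],-1],[[0,0,0],[0,0,0],-1]]'; python3 -c "
from h import *
st();snap('side','3',(200,90,440,270),3);snap('top','3',(200,90,440,270),3)"
```

```text
time: 3.58
tool_pos: [566.9, -219.4, 115.6]
tcp_rot: [46.8, 89.7, -35.2]
ft_force: [0.0, 0.4, -2.3]
finger_gap: 29.0
time: 4.0
tool_pos: [590.1, -48.7, 111.6]
tcp_rot: [-127.2, 89.9, 142.8]
ft_force: [0.1, -0.3, -1.3]
finger_gap: 29.4
time: 4.25
tool_pos: [590.3, -52.0, 111.9]
tcp_rot: [-74.9, 89.9, -164.9]
ft_force: [0.3, -0.4, -2.1]
finger_gap: 29.4
t 4.25 p [590.3 -52.  111.9] x [-0.001 -0.    -1.   ] z [ 0.001 -1.     0.   ] zyaw -89.92 F [ 0.3 -0.4 -2.1] gap 29.4 q [-10.   11.8  94.1  -0.   74.2  79.9]
```

View pics/side3.png

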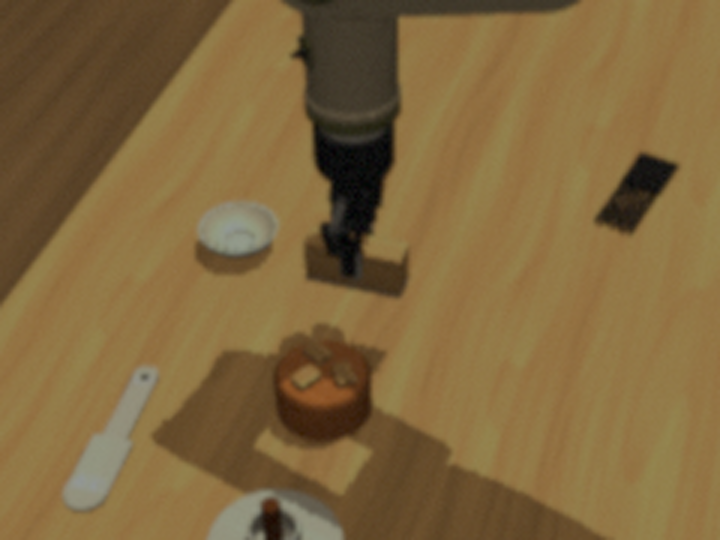

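View pics/top3.png

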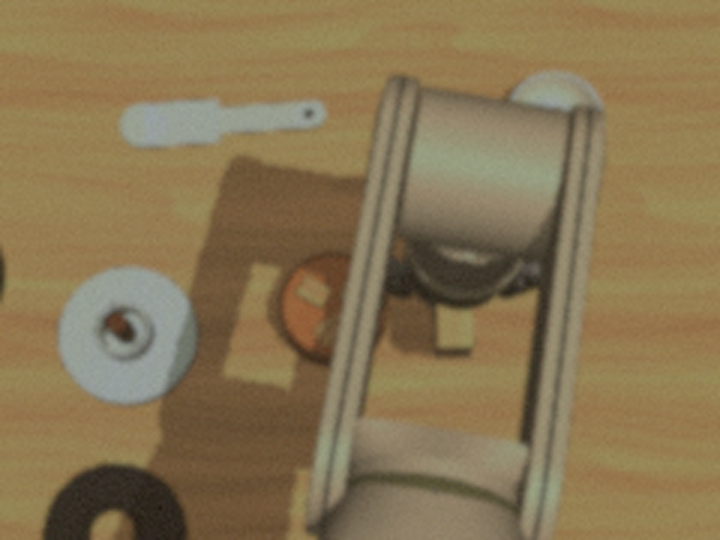

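```bash
python3 -m jog '[[[0.001,0,-0.01],[0,0,0],-1],[[0.001,0,-0.02],[0,0,0],-1],[[0.001,0,-0.028],[0,0,0],-1],[[0.001,0,-0.0305],[0,0,0],-1],[[0.001,0,-0.0305],[0,0,0],-1]]'; python3 -m jog '[[[0,0,0],[0,0,0],-1],[[0,0,0],[0,0,0],-1]]'; python3 -c "
from h import *
st();snap('side','4',(240,130,400,250),4)"
```

```text
time: 4.77
tool_pos: [590.3, -51.8, 79.8]
tcp_rot: [-100.1, 89.8, 169.9]
ft_force: [-0.5, 0.2, -2.0]
finger_gap: 29.4
time: 4.93
tool_pos: [592.0, -51.8, 82.3]
tcp_rot: [82.0, 90.0, -7.9]
ft_force: [0.1, 0.6, -0.4]
finger_gap: 29.3
t 4.93 p [592.  -51.8  82.3] x [ 0. -0. -1.] z [ 0.001 -1.     0.   ] zyaw -89.96 F [ 0.1  0.6 -0.4] gap 29.3 q [-9.9 13.8 95.1  0.  71.1 80. ]
```

View pics/side4.png

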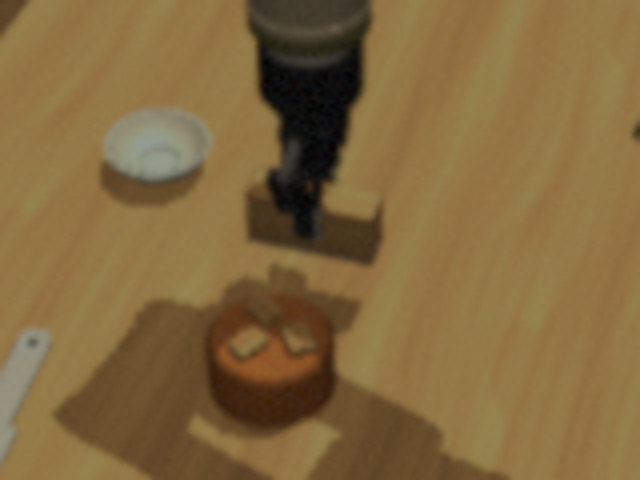

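```bash
python3 -m jog '[[[0,0.008,-0.001],[0,0,0],-1],[[0,0.016,-0.001],[0,0,0],-1],[[0,0.024,-0.001],[0,0,0],-1],[[0,0.032,-0.001],[0,0,0],-1],[[0,0.04,-0.001],[0,0,0],-1]]'; python3 -m jog '[[[0,0.008,0],[0,0,0],-1],[[0,0.016,0],[0,0,0],-1],[[0,0.024,0],[0,0,0],-1],[[0,0.032,0],[0,0,0],-1],[[0,0.04,0],[0,0,0],-1]]'; python3 -c "
from h import *
st();snap('side','5',(240,130,400,250),4)"
```

```text
time: 5.4
tool_pos: [591.7, -10.5, 81.1]
tcp_rot: [115.8, 90.0, 25.9]
ft_force: [-0.5, -0.7, -1.9]
finger_gap: 29.1
time: 5.82
tool_pos: [591.7, 29.1, 80.9]
tcp_rot: [-17.2, 90.0, -107.1]
ft_force: [0.9, -0.6, -1.7]
finger_gap: 29.2
t 5.82 p [591.7  29.1  80.9] x [-0. -0. -1.] z [ 0.001 -1.     0.   ] zyaw -89.95 F [ 0.9 -0.6 -1.7] gap 29.2 q [-2.1 13.7 95.4 -0.  70.9 87.8]
```

View pics/side5.png

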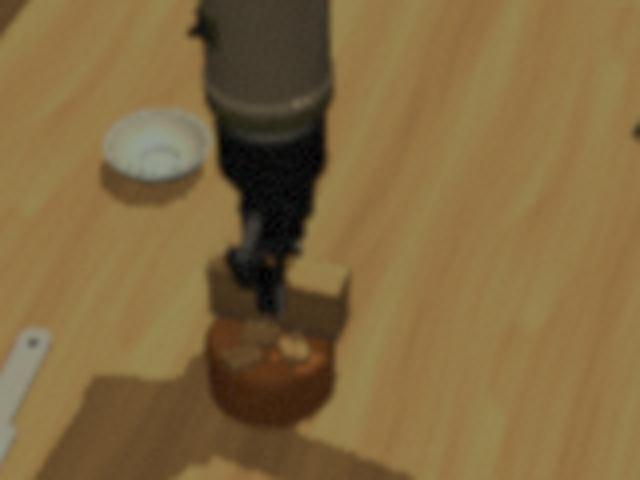

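```bash
python3 -m jog '[[[0,0.007,0],[0,0,0],-1],[[0,0.014,0],[0,0,0],-1],[[0,0.021,0],[0,0,0],-1],[[0,0.028,0],[0,0,0],-1],[[0,0.035,0],[0,0,0],-1]]'; python3 -c "
from h import *
st();snap('side','6',(240,130,400,250),4)"; python3 -m jog '[[[0,0.007,0],[0,0,0],-1],[[0,0.014,0],[0,0,0],-1],[[0,0.021,0],[0,0,0],-1],[[0,0.028,0],[0,0,0],-1],[[0,0.035,0],[0,0,0],-1]]';python3 -c "
from h import *
st();snap('side','7',(240,130,400,250),4)"
```

```text
time: 6.28
tool_pos: [591.7, 63.9, 81.0]
tcp_rot: [-173.5, 90.0, 96.5]
ft_force: [0.4, -0.0, -1.0]
finger_gap: 29.1
t 6.28 p [591.7  63.9  81. ] x [-0.  0. -1.] z [ 0.001 -1.    -0.   ] zyaw -89.96 F [ 0.4 -0.  -1. ] gap 29.1 q [ 1.2 14.1 94.9  0.  71.  91.2]
time: 6.75
tool_pos: [591.7, 99.0, 81.0]
tcp_rot: [-177.4, 90.0, 92.6]
ft_force: [-0.0, -0.0, -0.6]
finger_gap: 29.3
t 6.75 p [591.7  99.   81. ] x [-0.  0. -1.] z [ 0.001 -1.    -0.   ] zyaw -89.95 F [-0.  -0.  -0.6] gap 29.3 q [ 4.6 14.8 94.1  0.  71.1 94.6]
```

View pics/side6.png

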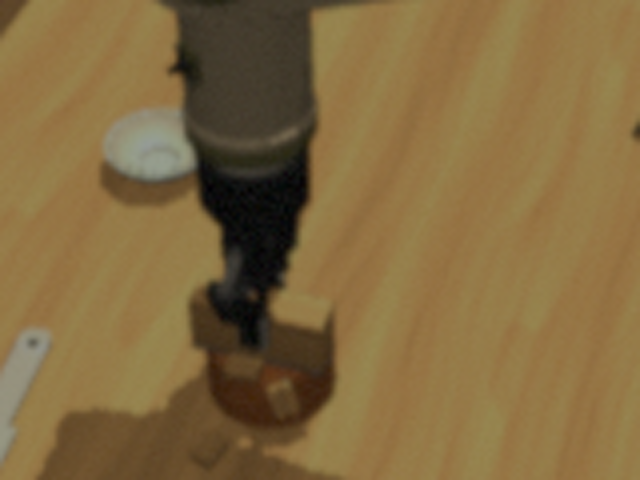

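View pics/side7.png

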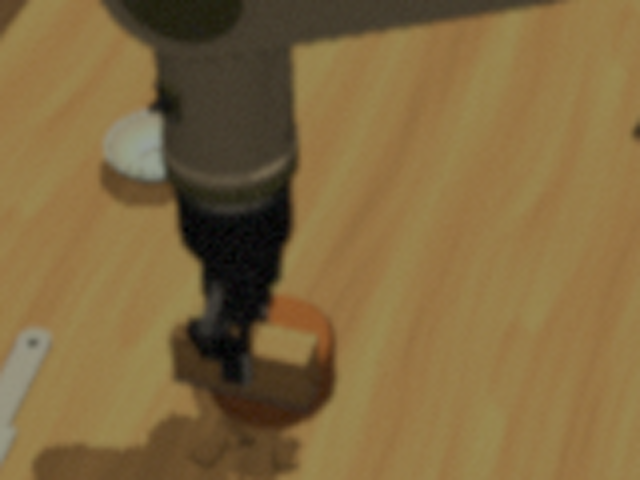

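```bash
python3 -m jog '[[[0,0.007,0],[0,0,0],-1],[[0,0.007,0],[0,0,0],-1],[[0,0.007,0.025],[0,0,0],-1],[[0,0.007,0.05],[0,0,0],-1],[[0,-0.02,0.06],[0,0,0],-1]]'; python3 -m jog '[[[0,-0.03,0],[0,0,0],-1],[[0,-0.065,0],[0,0,0],-1],[[-0.002,-0.1,0],[0,0,0],-1],[[-0.005,-0.135,0],[0,0,0],-1],[[-0.008,-0.17,0],[0,0,0],-1]]';python3 -c "
from h import *
st();snap('side','8',(200,90,440,270),3);snap('top','8',(200,90,440,270),3)"
```

```text
time: 7.22
tool_pos: [593.2, 81.7, 144.6]
tcp_rot: [116.7, 89.7, 27.0]
ft_force: [1.1, 0.5, 0.2]
finger_gap: 29.5
time: 7.63
tool_pos: [583.4, -93.4, 141.1]
tcp_rot: [52.1, 90.0, -37.9]
ft_force: [1.5, 1.1, -1.4]
finger_gap: 29.2
t 7.63 p [583.4 -93.4 141.1] x [ 0. -0. -1.] z [ 0.001 -1.     0.   ] zyaw -89.94 F [ 1.5  1.1 -1.4] gap 29.2 q [-14.1   9.8  93.1  -0.   77.   75.9]
```

View pics/side8.png

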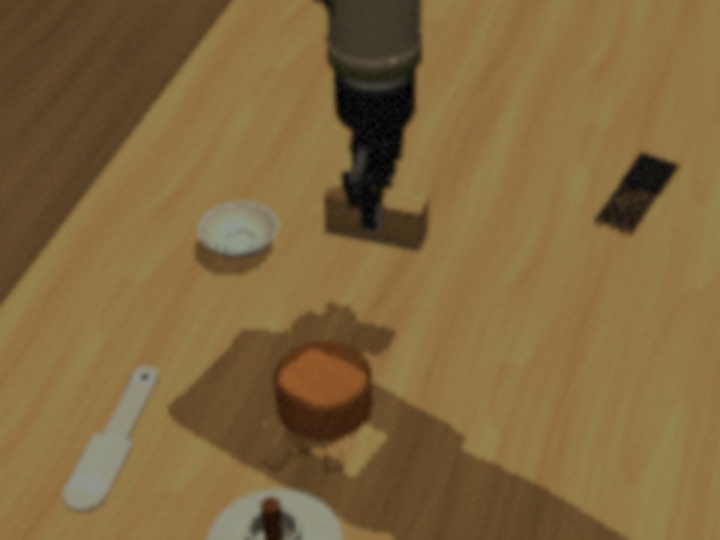

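View pics/top8.png

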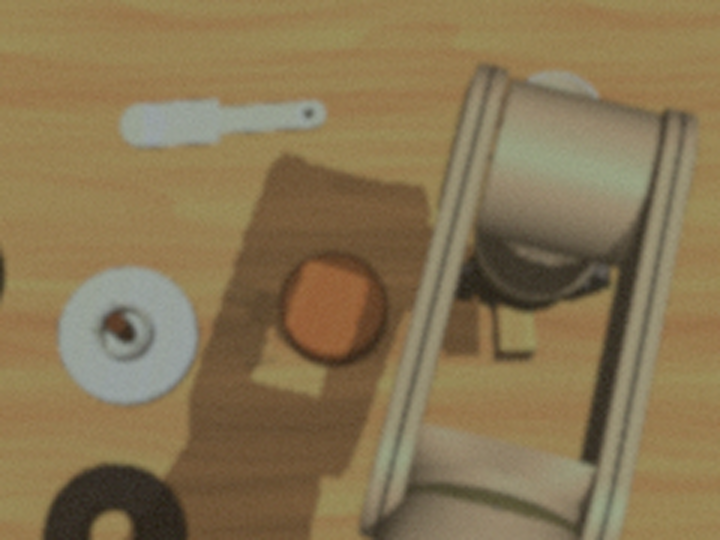

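```bash
python3 -m jog '[[[-0.003,-0.035,-0.01],[0,0,0],-1],[[-0.006,-0.07,-0.03],[0,0,0],-1],[[-0.01,-0.1,-0.055],[0,0,0],-1],[[-0.012,-0.11,-0.08],[0,0,0],-1],[[-0.012,-0.11,-0.095],[0,0,0],-1]]'; python3 -m jog '[[[0,0,0],[0,0,0],-1],[[0,0,0],[0,0,0],-1],[[0,0,0],[0,0,0],-1]]';python3 -c "
from h import *
st()"
```

```text
time: 8.15
tool_pos: [569.8, -204.0, 43.2]
tcp_rot: [-97.1, 89.9, 172.7]
ft_force: [0.5, 0.2, -1.3]
finger_gap: 29.4
time: 8.4
tool_pos: [572.7, -201.4, 47.3]
tcp_rot: [70.6, 89.9, -19.4]
ft_force: [0.6, 0.4, -0.7]
finger_gap: 29.1
t 8.4 p [ 572.7 -201.4   47.3] x [ 0.002 -0.001 -1.   ] z [ 0.001 -1.     0.001] zyaw -89.92 F [ 0.6  0.4 -0.7] gap 29.1 q [-24.2  18.1  94.    0.   67.9  65.7]
```

```bash
python3 -m jog '[[[0,0,-0.006],[0,0,0],-1],[[0,0,-0.012],[0,0,0],-1],[[0,0,-0.016],[0,0,0],-1],[[0,0,-0.0185],[0,0,0],-1],[[0,0,-0.0185],[0,0,0],-1]]'; python3 -m jog '[[[0,0,0],[0,0,0],-1],[[0,0,0],[0,0,0],-1],[[0,0,0],[0,0,0],-1]]';python3 -c "
from h import *
st()"
```

```text
time: 8.82
tool_pos: [572.0, -201.4, 28.2]
tcp_rot: [109.3, 90.0, 19.4]
ft_force: [-2.7, 3.3, 5.8]
finger_gap: 29.2
time: 9.07
tool_pos: [572.0, -201.4, 28.2]
tcp_rot: [115.2, 90.0, 25.3]
ft_force: [-3.1, 2.5, 5.7]
finger_gap: 29.3
t 9.07 p [ 572.  -201.4   28.2] x [ 0.  0. -1.] z [ 0.001 -1.    -0.   ] zyaw -89.93 F [-3.1  2.5  5.7] gap 29.3 q [-24.3  19.5  94.4   0.   66.   65.7]
```

Touched down (about 6 N up). Release and rise.

```bash
python3 -m jog '[[[0,0,0],[0,0,0],1],[[0,0,0],[0,0,0],1],[[0,0,0],[0,0,0],1],[[0,0,0],[0,0,0],1],[[0,0,0],[0,0,0],1]]'; python3 -m jog '[[[0,0,0.02],[0,0,0],1],[[0,0,0.06],[0,0,0],1],[[0,0,0.1],[0,0,0],1],[[0,0,0.14],[0,0,0],1],[[0,0.03,0.15],[0,0,0],1]]';python3 -c "
from h import *
st();snap('side','9',(200,90,440,270),3)"
```

```text
time: 9.48
tool_pos: [571.7, -201.8, 27.3]
tcp_rot: [-87.4, 90.0, -177.3]
ft_force: [0.6, 0.8, 0.4]
finger_gap: 84.9
time: 9.9
tool_pos: [574.9, -176.8, 186.0]
tcp_rot: [58.5, 89.3, -31.6]
ft_force: [1.5, -0.2, 0.9]
finger_gap: 85.5
t 9.9 p [ 574.9 -176.8  186. ] x [ 0.01  -0.006 -1.   ] z [-0.003 -1.     0.006] zyaw -90.17 F [ 1.5 -0.2  0.9] gap 85.5 q [-21.9   8.8  89.5  -0.1  81.1  68.3]
```

View pics/side9.png

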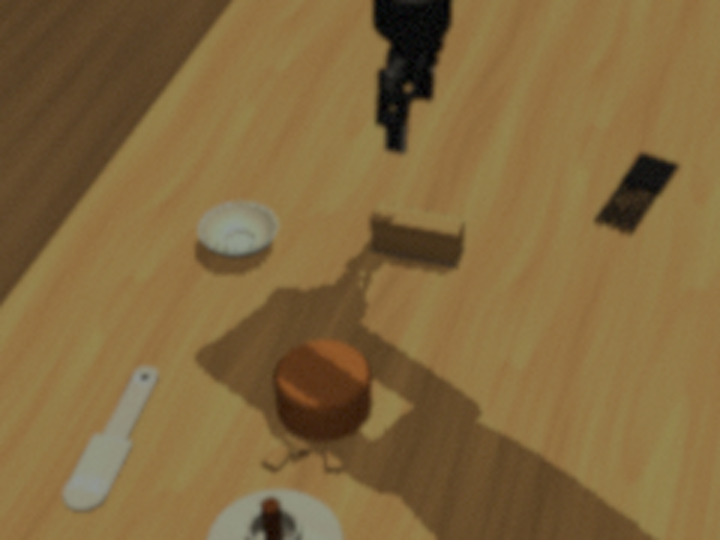

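```bash
python3 -m jog '[[[0,0.035,0],[0,0,0],1],[[0,0.075,0],[0,0,0],1],[[0,0.115,0],[0,0,0],1],[[0,0.155,0],[0,0,0],1],[[0,0.195,0],[0,0,0],1]]'; python3 -m jog '[[[0,0.04,0],[0,0,0],1],[[0,0.08,0],[0,0,0],1],[[0,0.12,0],[0,0,0],1],[[0,0.16,0],[0,0,0],1],[[0,0.19,0],[0,0,0],1]]';python3 -m jog '[[[0,0.00,0],[0,0,0],1],[[0,0,0],[0,0,0],1],[[0,0,0],[0,0,0],1]]';python3 -c "
from h import *
st();snap('side','10',(200,140,440,320),3);snap('top','10',(200,120,440,300),3)"
```

```text
time: 10.37
tool_pos: [571.4, 24.9, 177.6]
tcp_rot: [97.3, 90.0, 7.3]
ft_force: [1.1, 0.9, 0.4]
finger_gap: 85.5
time: 10.78
tool_pos: [571.2, 216.5, 177.5]
tcp_rot: [165.5, 90.0, 75.6]
ft_force: [0.4, 0.2, 0.2]
finger_gap: 85.1
time: 11.03
tool_pos: [571.6, 213.1, 177.2]
tcp_rot: [-26.5, 90.0, -116.4]
ft_force: [-0.2, 0.0, -0.6]
finger_gap: 85.1
t 11.03 p [571.6 213.1 177.2] x [-0.    -0.001 -1.   ] z [ 0.001 -1.     0.001] zyaw -89.92 F [-0.2  0.  -0.6] gap 85.1 q [ 15.6  11.1  87.8  -0.   81.1 105.6]
```

View pics/side10.png

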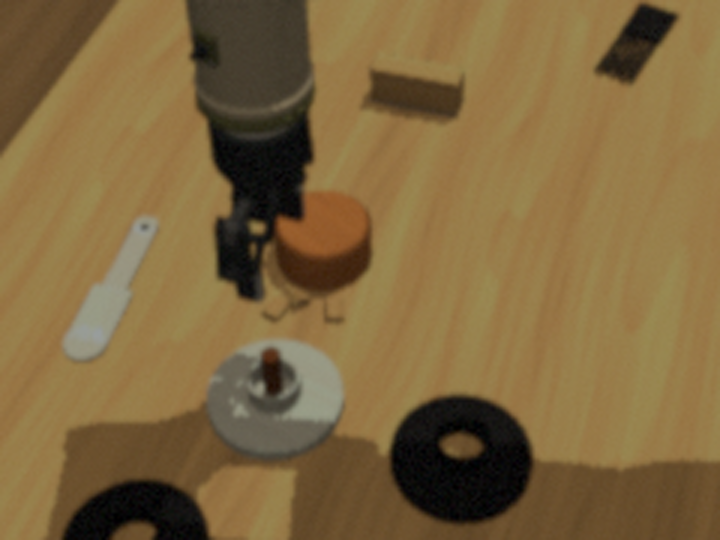

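View pics/top10.png

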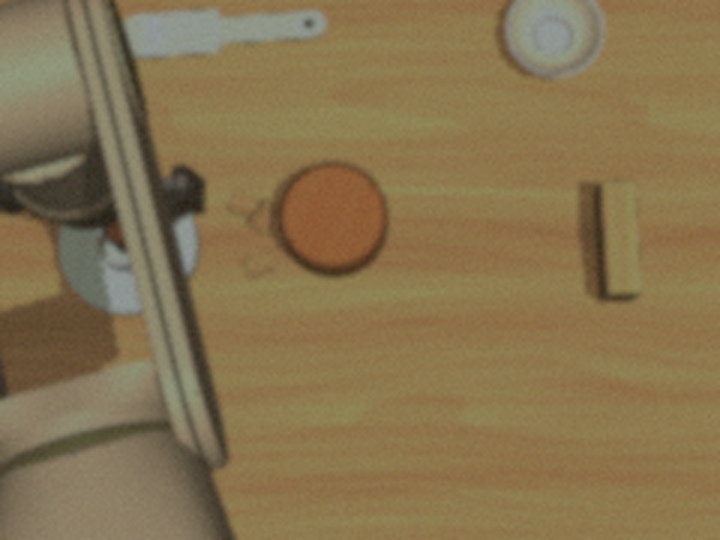

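```bash
python3 - <<'E'
from h import *
im=cv2.GaussianBlur(np.load('pics/top10.npy'),(3,3),0); hsv=cv2.cvtColor(im,cv2.COLOR_RGB2HSV).astype(int);H,S,V=[hsv[...,i] for i in range(3)]
m=np.zeros(H.shape,np.uint8); m[165:220,287:335]=((S>143)&(H<=16)&(V>100))[165:220,287:335]
k,l,s,c=cv2.connectedComponentsWithStats(m); i=1+s[1:,4].argmax()
cs,_=cv2.findContours((l==i).astype(np.uint8),0,1); e=cv2.fitEllipse(max(cs,key=cv2.contourArea)); print('puck',e,s[i],c[i],plane('top',*c[i],49))
for n,box in(("top0",(228,188,256,214)),("side0",(280,250,305,278)),("side10",(280,250,305,278))):
    im=np.load(f'pics/{n}.npy').astype(int); x0,y0,x1,y1=box; cc=im[y0:y1,x0:x1]; mk=(cc[...,0]-cc[...,2]>22)&(cc[...,0]<120)
    ys,xs=np.nonzero(mk); print(n,len(xs),xs.mean()+x0,ys.mean()+y0)
    for y in range(y0,y1):
        q=xs[ys==y-y0]
        if len(q):print('  ',y,q.min()+x0,q.max()+x0)
for z in(74,):
  for y in(215,218):pass
for p in((574.5,231.5),(576,230)):
  print(p,'top: base40,top74',proj('top',(*p,40)).round(1),proj('top',(*p,74)).round(1),'side',proj('side',(*p,40)).round(1),proj('side',(*p,74)).round(1))
print('puck proj side of (592.5,48.2,50)',proj('side',(592.5,48.2,50)))
E
```

```text
puck ((310.6656494140625, 191.4633026123047), (32.954063415527344, 34.279544830322266), 108.53923797607422) [294 175  35  34 934] [310.66059957 191.44646681] [592.95750312  47.97337538]
top0 48 238.79166666666666 197.70833333333334
   194 238 240
   195 236 240
   196 235 241
   197 235 241
   198 235 242
   199 236 242
   200 237 242
   201 239 243
side0 71 290.0281690140845 262.01408450704224
   256 288 292
   257 287 292
   258 287 293
   259 287 293
   260 287 292
   261 288 292
   262 288 292
   263 289 292
   264 288 292
   265 288 292
   266 289 292
   267 290 292
   268 289 292
   269 289 291
   270 290 291
   271 289 290
side10 71 290.0845070422535 262.2676056338028
   256 288 291
   257 287 292
   258 287 293
   259 287 293
   260 287 292
   261 288 292
   262 288 292
   263 288 292
   264 289 291
   265 288 292
   266 290 292
   267 289 292
   268 289 292
   269 289 293
   270 290 291
   271 290 290
(574.5, 231.5) top: base40,top74 [240.4 199.5] [238.3 197.1] side [290.2 265.4] [289.4 257.6]
(576, 230) top: base40,top74 [241.  198.9] [238.9 196.5] side [289.9 264.8] [289.1 257. ]
puck proj side of (592.5,48.2,50) [307.12633857 213.47470844]
```

```bash
python3 -m jog '[[[0.0027,0.018,-0.01],[0,0,0],1],[[0.0027,0.018,-0.04],[0,0,0],1],[[0.0027,0.018,-0.07],[0,0,0],1],[[0.0027,0.018,-0.095],[0,0,0],1],[[0.0027,0.018,-0.105],[0,0,0],1]]';python3 -m jog '[[[0,0,-0.006],[0,0,0],1],[[0,0,-0.011],[0,0,0],1],[[0,0,-0.015],[0,0,0],1],[[0,0,-0.015],[0,0,0],1],[[0,0,-0.015],[0,0,0],1]]';python3 -c "
from h import *
st();snap('side','11',(220,190,380,310),4)"
```

```text
time: 11.55
tool_pos: [572.0, 229.0, 68.0]
tcp_rot: [-71.4, 89.6, -161.5]
ft_force: [-0.5, -0.8, -1.3]
finger_gap: 85.7
time: 11.97
tool_pos: [575.3, 231.4, 58.8]
tcp_rot: [106.9, 89.9, 17.0]
ft_force: [0.7, -0.2, 0.5]
finger_gap: 85.4
t 11.97 p [575.3 231.4  58.8] x [ 0.002  0.001 -1.   ] z [ 0.001 -1.    -0.001] zyaw -89.96 F [ 0.7 -0.2  0.5] gap 85.4 q [ 17.2  19.1  91.4  -0.   69.4 107.1]
```

View pics/side11.png

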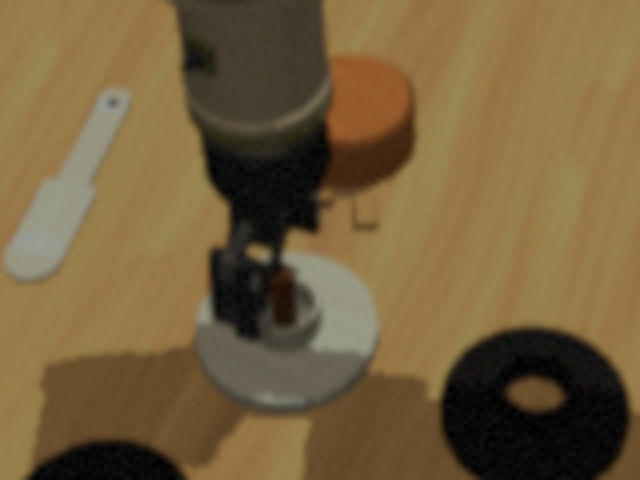

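```bash
python3 -c "
from h import *
for y in (231+43,231+57):
  for z in (61,80):print(y,z,[((proj('side',(x,y,z))-[220,190])*4).round(0) for x in (564.3,575.3,586.3)])
print(((proj('side',(574.3,231,74))-[220,190])*4).round(0))"
```

```text
274 61 [array([269., 337.]), array([253., 333.]), array([237., 329.])]
274 80 [array([267., 320.]), array([251., 315.]), array([235., 311.])]
288 61 [array([261., 355.]), array([245., 350.]), array([229., 346.])]
288 80 [array([259., 337.]), array([243., 333.]), array([226., 328.])]
[278. 270.]
```

```bash
for i in 1 2; do python3 -m jog '[[[0,0,0],[0,0,0],-1],[[0,0,0],[0,0,0],-1],[[0,0,0],[0,0,0],-1],[[0,0,0],[0,0,0],-1],[[0,0,0],[0,0,0],-1]]' 80; done; python3 -c "
from h import *
st();snap('side','12',(220,190,380,310),4);snap('top','12',(180,120,340,240),4)"
```

```text
time: 12.43
tool_pos: [574.4, 231.3, 57.6]
tcp_rot: [97.7, 90.0, 7.8]
ft_force: [-0.4, 0.9, 0.6]
finger_gap: 26.0
time: 12.85
tool_pos: [574.6, 231.3, 57.7]
tcp_rot: [97.0, 90.0, 7.0]
ft_force: [-1.1, -1.0, 3.9]
finger_gap: 15.5
t 12.85 p [574.6 231.3  57.7] x [ 0.  0. -1.] z [ 0.001 -1.    -0.   ] zyaw -89.95 F [-1.1 -1.   3.9] gap 15.5 q [ 17.2  19.1  91.5  -0.   69.4 107.1]
```

View pics/side12.png

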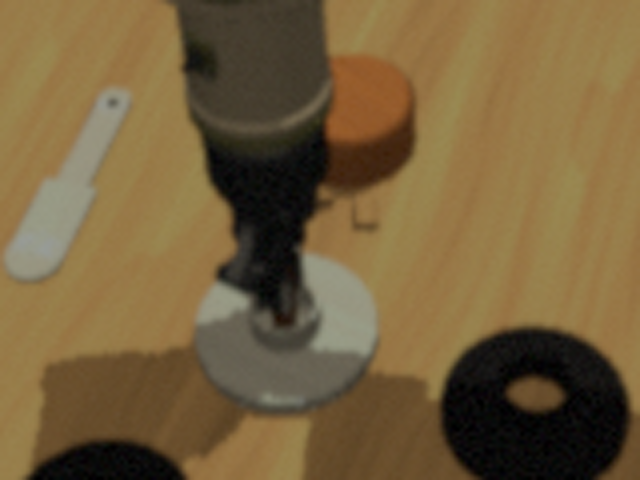

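View pics/top12.png

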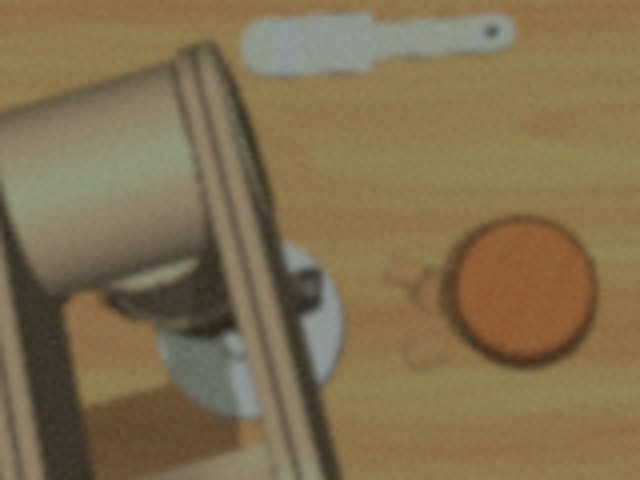

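```bash
python3 -m jog '[[[0,0,0.005],[0,0,0],-1],[[0,0,0.01],[0,0,0],-1],[[0,0,0.015],[0,0,0],-1],[[0,0,0.02],[0,0,0],-1],[[0,0,0.02],[0,0,0],-1]]' 100; python3 -m jog '[[[0,0,0],[0,0,0],-1],[[0,0,0],[0,0,0],-1],[[0,0,0],[0,0,0],-1]]'; python3 -c "
from h import *
st();snap('side','13',(220,190,380,310),4)"
```

```text
time: 13.37
tool_pos: [575.1, 231.5, 78.8]
tcp_rot: [107.6, 89.9, 17.6]
ft_force: [0.3, 1.0, -4.4]
finger_gap: 15.0
time: 13.62
tool_pos: [574.1, 231.2, 77.0]
tcp_rot: [-75.4, 90.0, -165.3]
ft_force: [0.5, -0.0, -3.1]
finger_gap: 15.0
t 13.62 p [574.1 231.2  77. ] x [-0.001 -0.    -1.   ] z [ 0.001 -1.     0.   ] zyaw -89.96 F [ 0.5 -0.  -3.1] gap 15.0 q [ 17.2  17.8  90.9   0.   71.3 107.1]
```

View pics/side13.png

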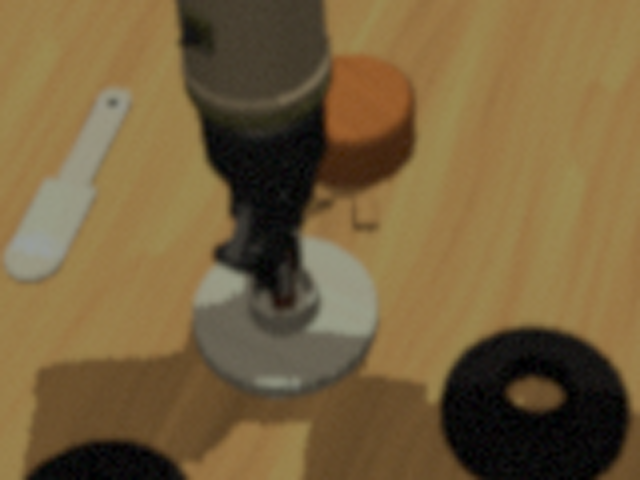

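```bash
python3 -m jog '[[[0,0,0.01],[0,0,0],-1],[[0,0,0.025],[0,0,0],-1],[[0,0,0.042],[0,0,0],-1],[[0,0,0.055],[0,0,0],-1],[[0,0,0.061],[0,0,0],-1]]'; python3 -m jog '[[[0.001,-0.01,0],[0,0,0],-1],[[0.003,-0.028,0],[0,0,0],-1],[[0.005,-0.048,0],[0,0,0],-1],[[0.007,-0.068,0],[0,0,0],-1],[[0.009,-0.088,0],[0,0,0],-1]]'; python3 -m jog '[[[0.002,-0.02,0],[0,0,0],-1],[[0.004,-0.04,0],[0,0,0],-1],[[0.006,-0.06,0],[0,0,0],-1],[[0.008,-0.08,0],[0,0,0],-1],[[0.009,-0.09,0],[0,0,0],-1]]'; python3 -m jog '[[[0,-0.003,0],[0,0,0],-1],[[0,-0.004,0],[0,0,0],-1],[[0,-0.004,0],[0,0,0],-1],[[0,-0.004,0],[0,0,0],-1]]'; python3 -c "
from h import *
st();snap('side','14',(220,140,380,260),4);snap('top','14',(230,130,390,250),4)"
```

```text
time: 14.08
tool_pos: [575.8, 231.7, 141.7]
tcp_rot: [107.5, 89.8, 17.6]
ft_force: [1.2, -0.0, -3.9]
finger_gap: 15.0
time: 14.5
tool_pos: [582.7, 141.6, 137.2]
tcp_rot: [-71.0, 89.9, -160.9]
ft_force: [0.3, 0.3, -4.3]
finger_gap: 15.1
time: 14.92
tool_pos: [591.8, 50.3, 137.4]
tcp_rot: [-55.4, 89.9, -145.4]
ft_force: [-0.3, -0.2, -4.2]
finger_gap: 14.4
time: 15.25
tool_pos: [592.2, 50.2, 138.3]
tcp_rot: [-145.1, 90.0, 125.0]
ft_force: [-0.6, -0.2, -3.7]
finger_gap: 14.8
t 15.25 p [592.2  50.2 138.3] x [-0.  0. -1.] z [ 0.002 -1.    -0.   ] zyaw -89.91 F [-0.6 -0.2 -3.7] gap 14.8 q [-0.1 10.5 92.6  0.  76.9 89.8]
```

View pics/side14.png

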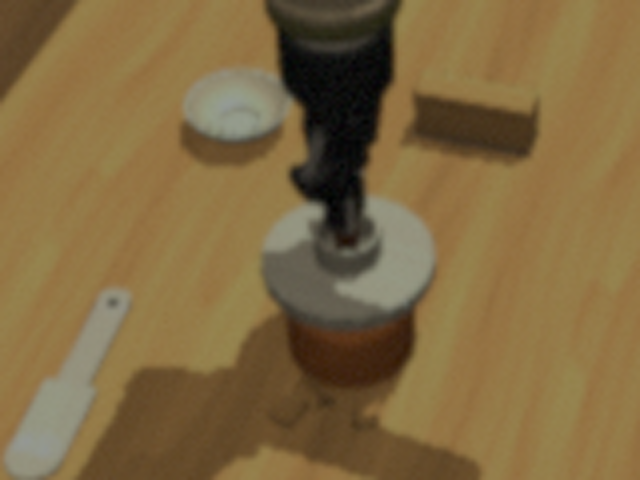

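View pics/top14.png

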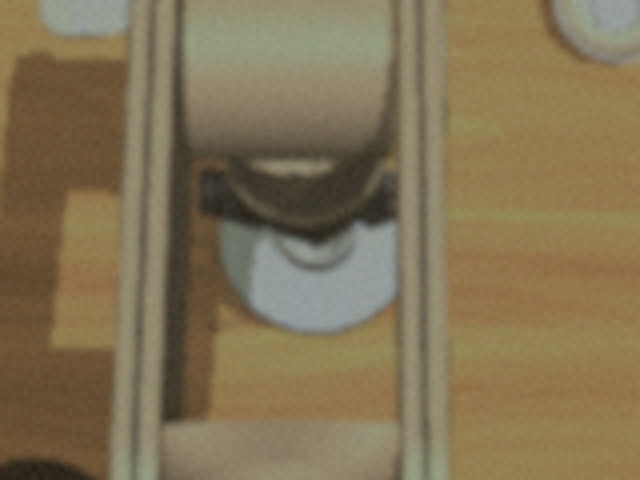

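```bash
python3 - <<'E'
from h import *
for z in(25,30,80.6+9,80.6+16): print(z,((proj('side',(592.8,48.2,z))-[220,140])*4).round(1))
im=cv2.GaussianBlur(np.load('pics/side14.npy'),(3,3),0).astype(int)
hsv=cv2.cvtColor(im.astype(np.uint8),cv2.COLOR_RGB2HSV).astype(int)
for v in range(218,232,2):
    row=hsv[v,280:335]; m=(row[:,0]<=16)&(row[:,1]>150); x=np.nonzero(m)[0]; print('puck',v,x.min()+280,x.max()+280,(x.min()+x.max())/2+280)
for v in range(196,218,3):
    row=hsv[v,275:340]; x=np.nonzero(row[:,1]<80)[0]; print('lid',v,x.min()+275,x.max()+275,(x.min()+x.max())/2+275)
E
```

```text
25 [349.4 316.9]
30 [349.2 312.4]
89.6 [346.  255.8]
96.6 [345.6 248.9]Traceback (most recent call last):
  File "<stdin>", line 6, in <module>
    return umr_minimum(a, axis, None, out, keepdims, initial, where)
ValueError: zero-size array to reduction operation minimum which has no identity
```

```bash
python3 -m jog '[[[0.0006,-0.002,-0.005],[0,0,0],-1],[[0.0006,-0.002,-0.012],[0,0,0],-1],[[0.0006,-0.002,-0.019],[0,0,0],-1],[[0.0006,-0.002,-0.025],[0,0,0],-1],[[0.0006,-0.002,-0.026],[0,0,0],-1]]'; python3 -m jog '[[[0,0,0],[0,0,0],-1],[[0,0,0],[0,0,0],-1],[[0,0,0],[0,0,0],-1]]'; python3 -c "
from h import *
st();snap('side','15',(220,140,380,260),4)"
```

```text
time: 15.77
tool_pos: [591.7, 47.3, 110.0]
tcp_rot: [-90.9, 89.8, 179.1]
ft_force: [0.2, -0.2, -5.1]
finger_gap: 14.6
time: 16.02
tool_pos: [593.3, 47.2, 112.8]
tcp_rot: [90.7, 90.0, 0.7]
ft_force: [0.5, -0.6, -4.0]
finger_gap: 14.8
t 16.02 p [593.3  47.2 112.8] x [ 0.001  0.    -1.   ] z [ 0.001 -1.    -0.   ] zyaw -89.96 F [ 0.5 -0.6 -4. ] gap 14.8 q [-0.4 12.  93.7  0.  74.2 89.6]
```

View pics/side15.png

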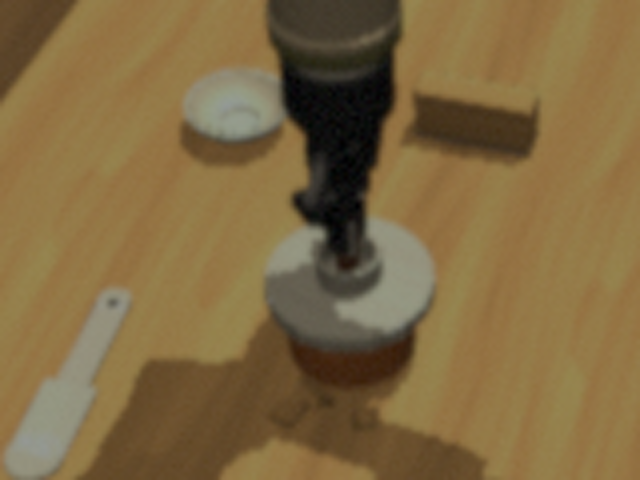

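```bash
python3 -m jog '[[[-0.0004,0.001,-0.002],[0,0,0],-1],[[-0.0004,0.001,-0.004],[0,0,0],-1],[[-0.0004,0.001,-0.006],[0,0,0],-1],[[-0.0004,0.001,-0.008],[0,0,0],-1],[[-0.0004,0.001,-0.009],[0,0,0],-1]]'; python3 -m jog '[[[0,0,0],[0,0,0],-1],[[0,0,0],[0,0,0],-1],[[0,0,0],[0,0,0],-1]]'; python3 -c "
from h import *
st()"
```

```text
time: 16.48
tool_pos: [592.4, 48.3, 102.9]
tcp_rot: [-88.3, 90.0, -178.3]
ft_force: [-0.9, 0.1, -4.0]
finger_gap: 14.8
time: 16.73
tool_pos: [592.7, 48.2, 103.5]
tcp_rot: [86.8, 90.0, -3.2]
ft_force: [-0.8, 0.2, -4.3]
finger_gap: 14.5
t 16.73 p [592.7  48.2 103.5] x [ 0. -0. -1.] z [ 0.001 -1.     0.   ] zyaw -89.96 F [-0.8  0.2 -4.3] gap 14.5 q [-0.3 12.5 94.2 -0.  73.3 89.7]
```

```bash
python3 -m jog '[[[0,0,-0.001],[0,0,0],-1],[[0,0,-0.002],[0,0,0],-1],[[0,0,-0.003],[0,0,0],-1],[[0,0,-0.0035],[0,0,0],-1],[[0,0,-0.0035],[0,0,0],-1]]'; python3 -m jog '[[[0,0,0],[0,0,0],-1],[[0,0,0],[0,0,0],-1]]'; python3 -c "
from h import *
st()"
```

```text
time: 17.15
tool_pos: [592.6, 48.2, 99.9]
tcp_rot: [-67.8, 90.0, -157.8]
ft_force: [0.2, -0.4, -3.6]
finger_gap: 14.7
time: 17.32
tool_pos: [592.6, 48.3, 99.9]
tcp_rot: [-29.2, 90.0, -119.1]
ft_force: [1.0, -0.4, -4.4]
finger_gap: 14.7
t 17.32 p [592.6  48.3  99.9] x [-0. -0. -1.] z [ 0.001 -1.     0.   ] zyaw -89.95 F [ 1.  -0.4 -4.4] gap 14.7 q [-0.3 12.8 94.3 -0.  72.9 89.7]
```

```bash
python3 -m jog '[[[0,0,-0.0005],[0,0,0],-1],[[0,0,-0.001],[0,0,0],-1],[[0,0,-0.001],[0,0,0],-1],[[0,0,-0.001],[0,0,0],-1]]';python3 -m jog '[[[0,0,-0.0005],[0,0,0],-1],[[0,0,-0.001],[0,0,0],-1],[[0,0,-0.001],[0,0,0],-1],[[0,0,-0.001],[0,0,0],-1]]'; python3 -c "
from h import *
st()"
```

```text
time: 17.65
tool_pos: [592.7, 48.3, 99.8]
tcp_rot: [73.1, 90.0, -16.8]
ft_force: [-5.4, -0.2, 4.5]
finger_gap: 15.0
time: 17.98
tool_pos: [592.7, 48.3, 99.8]
tcp_rot: [74.8, 90.0, -15.2]
ft_force: [-9.5, -0.3, 12.2]
finger_gap: 14.9
t 17.98 p [592.7  48.3  99.8] x [ 0. -0. -1.] z [ 0.001 -1.     0.   ] zyaw -89.95 F [-9.5 -0.3 12.2] gap 14.9 q [-0.3 12.8 94.3 -0.  72.9 89.7]
```

```bash
python3 -m jog '[[[0,0,0.0012],[0,0,0],-1],[[0,0,0.0012],[0,0,0],-1],[[0,0,0.0012],[0,0,0],-1],[[0,0,0.0012],[0,0,0],1],[[0,0,0.0012],[0,0,0],1]]' ;python3 -m jog '[[[0,0,0],[0,0,0],1],[[0,0,0],[0,0,0],1],[[0,0,0],[0,0,0],1],[[0,0,0],[0,0,0],1],[[0,0,0],[0,0,0],1]]'; python3 -c "
from h import *
st();snap('side','16',(220,140,380,260),4)"
```

```text
time: 18.4
tool_pos: [593.0, 48.2, 99.2]
tcp_rot: [89.9, 90.0, -0.1]
ft_force: [0.1, 0.4, 1.1]
finger_gap: 37.9
time: 18.82
tool_pos: [592.7, 48.3, 99.1]
tcp_rot: [123.2, 90.0, 33.2]
ft_force: [-0.0, -0.5, 0.0]
finger_gap: 85.3
t 18.82 p [592.7  48.3  99.1] x [ 0.  0. -1.] z [ 0.001 -1.    -0.   ] zyaw -89.95 F [-0.  -0.5  0. ] gap 85.3 q [-0.3 12.8 94.4  0.  72.8 89.7]
```

View pics/side16.png

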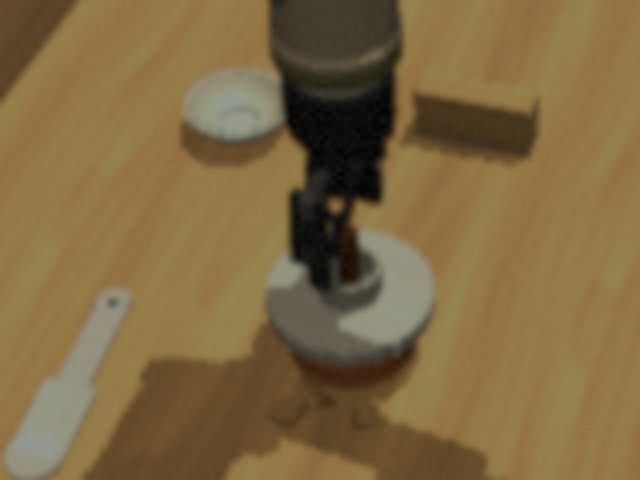

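```bash
python3 -m jog '[[[0,0,-0.006],[0,0,0],1],[[0,0,-0.012],[0,0,0],1],[[0,0,-0.018],[0,0,0],1],[[0,0,-0.022],[0,0,0],1],[[0,0,-0.024],[0,0,0],1]]' ;python3 -m jog '[[[0,0,-0.002],[0,0,0],1],[[0,0,-0.004],[0,0,0],1],[[0,0,-0.0055],[0,0,0],1],[[0,0,-0.0055],[0,0,0],1],[[0,0,-0.0055],[0,0,0],1]]'; python3 -c "
from h import *
st();snap('side','17',(220,140,380,260),4)"
```

```text
time: 19.28
tool_pos: [591.8, 48.3, 73.6]
tcp_rot: [-90.7, 89.9, 179.4]
ft_force: [-0.9, 0.3, 0.5]
finger_gap: 85.5
time: 19.7
tool_pos: [592.7, 48.2, 69.7]
tcp_rot: [86.7, 90.0, -3.3]
ft_force: [1.1, -0.1, -0.1]
finger_gap: 85.4
t 19.7 p [592.7  48.2  69.7] x [ 0. -0. -1.] z [ 0.001 -1.     0.   ] zyaw -89.96 F [ 1.1 -0.1 -0.1] gap 85.4 q [-0.3 14.8 95.4 -0.  69.8 89.7]
```

View pics/side17.png

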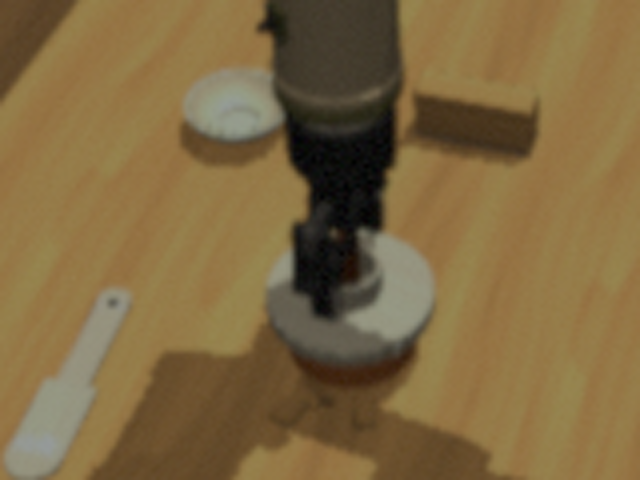

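```bash
python3 -m jog '[[[0,0,0],[0,0,0],-1],[[0,0,0],[0,0,0],-1],[[0,0,0],[0,0,0],-1],[[0,0,0],[0,0,0],-1],[[0,0,0],[0,0,0],-1]]' 50 ;python3 -m jog '[[[0,0,0],[0,0,0],-1],[[0,0,0],[0,0,0],-1],[[0,0,0],[0,0,0],-1]]'; python3 -c "
from h import *
st();snap('side','18',(220,140,380,260),4)"
```

```text
time: 20.17
tool_pos: [593.1, 48.3, 70.3]
tcp_rot: [97.0, 89.9, 7.1]
ft_force: [-1.7, 0.1, 5.3]
finger_gap: 46.1
time: 20.42
tool_pos: [593.1, 48.3, 70.3]
tcp_rot: [99.2, 89.9, 9.3]
ft_force: [-0.6, -0.4, 5.2]
finger_gap: 46.2
t 20.42 p [593.1  48.3  70.3] x [ 0.001  0.    -1.   ] z [ 0.001 -1.    -0.   ] zyaw -89.96 F [-0.6 -0.4  5.2] gap 46.2 q [-0.3 14.7 95.4  0.  69.9 89.7]
```

View pics/side18.png

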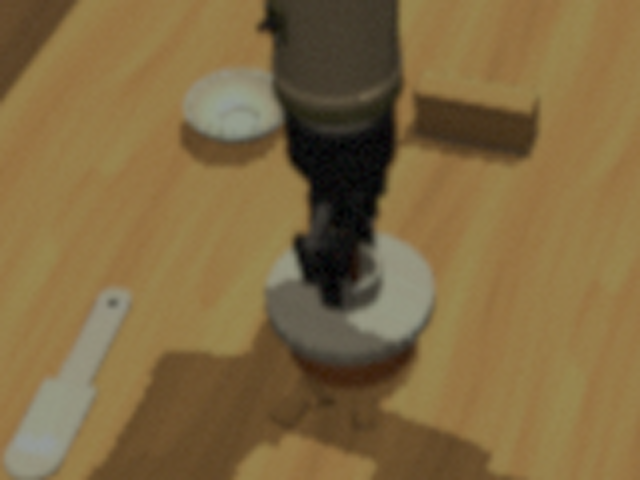

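```bash
python3 -m jog '[[[0,0,0.002],[0,0,0],-1],[[0,0,0.004],[0,0,0],-1],[[0,0,0.006],[0,0,0],-1],[[0,0,0.009],[0,0,0],-1],[[0,0,0.012],[0,0,0],-1]]' ;python3 -m jog '[[[0,0,0.004],[0,0,0],-1],[[0,0,0.008],[0,0,0],-1],[[0,0,0.012],[0,0,0],-1],[[0,0,0.016],[0,0,0],-1],[[0,0,0.016],[0,0,0],-1]]'; python3 -c "
from h import *
st();snap('side','19',(220,140,380,260),4)"
```

```text
time: 20.88
tool_pos: [592.3, 48.3, 81.5]
tcp_rot: [-85.3, 90.0, -175.2]
ft_force: [0.5, -0.2, -1.9]
finger_gap: 46.2
time: 21.3
tool_pos: [593.4, 48.3, 99.1]
tcp_rot: [89.6, 89.9, -0.4]
ft_force: [-0.3, -0.6, -1.1]
finger_gap: 46.2
t 21.3 p [593.4  48.3  99.1] x [ 0.002 -0.    -1.   ] z [ 0.001 -1.     0.   ] zyaw -89.95 F [-0.3 -0.6 -1.1] gap 46.2 q [-0.3 12.8 94.3 -0.  72.7 89.7]
```

View pics/side19.png

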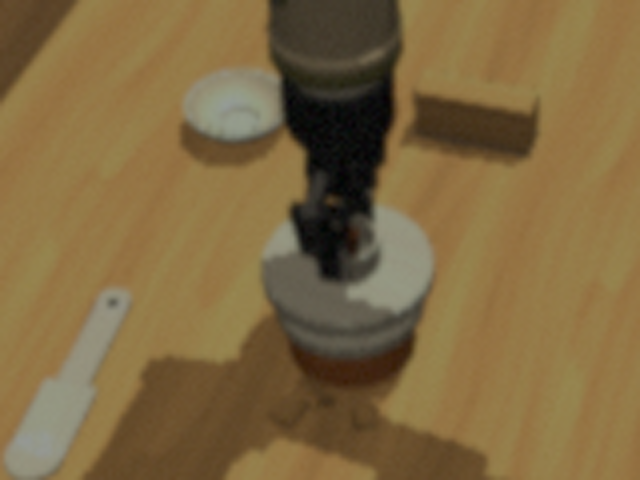

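Outer lid alone is rising (force about −1.7 N, one lid), with the inner lid staying on the puck (about 350,345 in the crop). Continuing up.

```bash
python3 -m jog '[[[0,0,0.008],[0,0,0],-1],[[0,0,0.018],[0,0,0],-1],[[0,0,0.028],[0,0,0],-1],[[0,0,0.038],[0,0,0],-1],[[0,0,0.046],[0,0,0],-1]]' ;python3 -m jog '[[[0,0,0.008],[0,0,0],-1],[[0,0,0.016],[0,0,0],-1],[[0,0,0.024],[0,0,0],-1],[[0,0,0.030],[0,0,0],-1],[[0,0,0.034],[0,0,0],-1]]';python3 -m jog '[[[0,0,0],[0,0,0],-1],[[0,0,0],[0,0,0],-1],[[0,0,0],[0,0,0],-1],[[0,0,0],[0,0,0],-1],[[0,0,0],[0,0,0],-1]]'; python3 -c "
from h import *
st();snap('side','20',(200,90,440,270),3);snap('top','20',(200,90,440,270),3)"
```

```text
time: 21.77
tool_pos: [593.3, 48.2, 145.8]
tcp_rot: [90.0, 89.9, 0.1]
ft_force: [-0.2, -0.2, -1.4]
finger_gap: 46.4
time: 22.18
tool_pos: [593.0, 48.3, 178.8]
tcp_rot: [88.3, 89.9, -1.7]
ft_force: [0.9, 0.1, -0.9]
finger_gap: 46.3
time: 22.6
tool_pos: [592.3, 48.3, 177.0]
tcp_rot: [-91.9, 89.9, 178.1]
ft_force: [-0.4, -0.7, -2.2]
finger_gap: 46.5
t 22.6 p [592.3  48.3 177. ] x [-0.001  0.    -1.   ] z [ 0.001 -1.    -0.   ] zyaw -89.95 F [-0.4 -0.7 -2.2] gap 46.5 q [-0.3  8.7 90.5  0.  80.9 89.7]
```

View pics/side20.png

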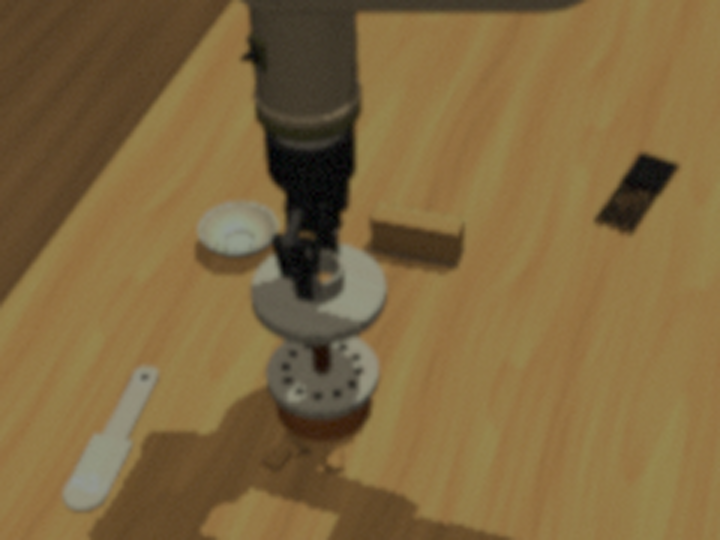

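View pics/top20.png

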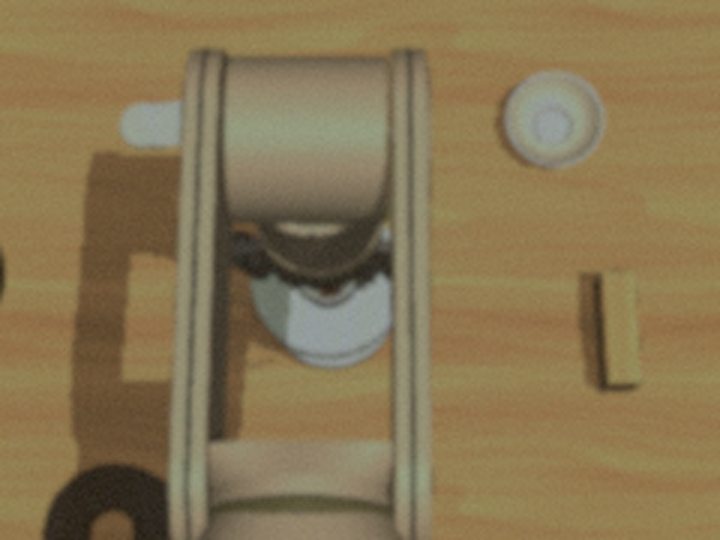

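```bash
python3 -m jog '[[[0,0,0],[0,0,0],-1],[[0,0,0],[0,0,0],-1],[[0,0,0],[0,0,0],-1],[[0,0,0],[0,0,0],-1],[[0,0,0],[0,0,0],-1]]'; python3 -c "
from h import *
from bench import order
s,R=st(); print(s['qd'].round(2)); print(order.hand_in())"
```

```text
time: 23.12
tool_pos: [592.6, 48.3, 177.7]
tcp_rot: [136.1, 90.0, 46.1]
ft_force: [0.5, -0.4, -2.0]
finger_gap: 46.3
t 23.12 p [592.6  48.3 177.7] x [ 0.  0. -1.] z [ 0.001 -1.    -0.   ] zyaw -89.95 F [ 0.5 -0.4 -2. ] gap 46.3 q [-0.3  8.7 90.4  0.  80.9 89.7]
[ 0.03 -0.03 -0.05 -0.01  0.01  0.02]
the job is handed in; nothing more can be done
None
```

I carried out the whole job and handed it in at about 23 s of the 67 s allowed. No verdict is reported, so the result below rests on my own measurements and pictures.

- **Block and chips:** I gripped the sanding block, swept all three chips off the puck in one pass and stood the block back on the shelf. The pictures show the puck's top clear and the block upright.
- **Lids onto the puck:** I carried both lids by the knob and lowered them onto the puck. The contact force rose at a tool height of 99.8 mm, against 99.7 mm expected for fully seated.
- **Outer lid off:** I lifted the outer lid alone by its collar, about 107 mm, so its rim is about 34 mm above the top of the knob by my reckoning. The load felt was about one lid (2 N), and the arm was still when I handed in.
- **Final pictures:** The inner lid is level on the puck and the chips are on the shelf beside it. The bystanders look unmoved, though the shoe horn is partly hidden by the arm in the last top view.

**Disagreements:**
- The two cameras differed by about 2 mm in sideways position, which is within the calibration error. I went by the top view.
- The finger gap read 1 to 3 mm less than the true widths when gripping, probably because the pads give.

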